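# Lid the medicine return pot and hold its lock turned

## Task

Close the medicine return pot: set its loose lid on the rim (don't drop it) so that it sits seated and level, then take the square-headed key from the rack, push it fully home in the sprung lock beside the pot, working it past the sticky pins, and turn it clockwise a full quarter so that the latch swings over the lid. The lock springs back if let go, so finish still gripping the key, holding it fully home and turned. Leave the round-headed key in the rack and everything else on the table where it is, and work the lock only with the key.

Things in the scene. Friction and masses are not known exactly. Their poses are not given: they have to be found in the camera images.
- safe: Return pot and lock, one unit fixed to the table: grey base plate 120 x 240 x 6 mm; on it an open round aluminium pot (outer diameter 92, wall 4, rim 70 above the table) and, 90 mm from its centre, a round steel post (diameter 44) with a square lock head on top. Origin: centre of the plate's underside. Pot centre at y = -45 mm of its frame, lock axis at y = +45 mm; z up.
- pot_rim (a point): Centre of the pot's mouth, at rim height (70 mm above the table). Axes as safe.
- lid: Loose aluminium lid, about 220 g, lying step down on the table: disc of diameter 100, 5 thick; below it a step (diameter 76, 10 deep, 4 mm play all round in the pot); on top a black knob (diameter 24, 30 tall). Origin: centre of the step's underside; disc underside 10, disc top 15, knob top 45 mm above it; z up. Seated, the origin is 10 mm below pot_rim.
- lid_knob (a point): Centre line of the lid's knob, 32 mm above the lid's origin: where to grip it.
- rack: Grey key rack fixed to the table, block 130 x 50 mm, 40 mm high, with two slots 32 mm either side of its centre along its x, each holding an upright key, in either order. Origin: centre of its underside, z up.
- key: The lock's key, plain steel, 70 g, upright in the rack, same after a half turn about z. Origin: centre of its shoulder's underside, resting on the rack's top. Above it: shoulder 22 x 14, 6 high, then a square-cornered head 30 wide (x), 10 thick (y), from 6 to 42 mm up. Below: blade 12 wide (x), 5 thick (y), 28 long, last 6 mm wedge-shaped. Grip the head across its thickness (y).
- round_key: A second, wrong key in the rack, to be left there: same steel and shoulder, but a round disc head (diameter 30, 10 thick, top 35 mm above its origin) and a narrower, shorter blade. Origin and axes as for key.
- keyway (a point): Centre of the keyway's mouth, on top of the lock head (34 mm cube, top 112 above the table). Slot 13.5 long (x), 6.5 wide (y), 31 deep, mouth flared 3 mm. Turns with the lock: x along slot and latch arm, z up. Two sticky sprung pins poke in from the broad sides 12 and 20 mm down: a straight push takes some 10 to 20 N, less with small twists (0.08 rad). Home: shoulder on the head, key origin here.
- lock (a joint): Turn of the lock head, rad: 0 at rest, growing clockwise seen from above, stop at 1.571 (a quarter turn). A spring of about 0.02 N m at rest to 0.1 N m at the stop turns it back, plus friction of 0.015 N m. The key has some 0.12 rad of play in the keyway, so it must turn about that much further than the lock.
- latch_tip (a point): Tip of the steel latch arm that turns with the lock head, 57 mm from the lock's axis, 14 mm wide, 79 to 84 mm above the table (4 mm above a seated lid). At 0 it points along +x of safe; at a quarter turn it points at the pot's centre and lies over the lid's edge.
- gel: Pump bottle of hand gel, diameter 70, 188 mm tall; bystander. Origin: centre of its underside.
- pill_jar: Small amber jar, diameter 48, 75 mm tall; bystander. Origin: centre of its underside.
- tall_bottle: Amber bottle, diameter 54, 120 mm tall; bystander. Origin: centre of its underside.
- carton: White carton 50 x 100 x 40 mm; bystander. Origin: centre of its underside.
- cup: White medicine cup, diameter 50, 40 mm tall; bystander. Origin: centre of its underside.
- torch: White pen torch lying flat, 110 x 18 x 14 mm; bystander. Origin: centre of its underside.
Mind the look-alikes: they are no part of the job. Of the things that look like the lid, the smallest one is meant.

How it is judged:
On the way, in this order (a step that is already met when the one before it is completed fails the run):
1. the lid sits seated and level on the pot, let go, with the lock still unturned (horizontal distance between lid and pot_rim below 0.007 m and z of lid in the frame of pot_rim between -0.0125 and -0.0075 m and angle between lid's own z axis and vertical below 0.04 rad and contact force between the fingers and lid below 0.3 N and linear speed of lid below 0.02 m/s and value of joint lock below 0.3 rad), for 0.2 s.
2. the key is fully home in the keyway, held by the gripper, the lid still seated and the lock not yet turned (horizontal distance between lid and pot_rim below 0.007 m and z of lid in the frame of pot_rim between -0.0125 and -0.0075 m and angle between lid's own z axis and vertical below 0.04 rad and horizontal distance between key and keyway below 0.004 m and z of key in the frame of keyway below 0.003 m and angle between key's own z axis and vertical below 0.12 rad and contact force between the fingers and key above 2 N and value of joint lock below 0.5 rad), for 0.1 s.
3. the key has turned the lock a quarter (horizontal distance between key and keyway below 0.004 m and z of key in the frame of keyway below 0.003 m and angle between key's own z axis and vertical below 0.12 rad and contact force between the fingers and key above 2 N and value of joint lock above 1.42 rad), for 0.2 s.
At the end, for the whole second after the job is handed in: Still gripped (over 2 N), the key is home (4 mm sideways, 3 mm high, 0.12 rad upright) and holds the lock beyond 1.40 rad, latch over the lid; the lid is seated (7 mm centring, 2.5 mm height, 0.04 rad level); fingers press neither on lid nor lock head (5 N); the key is still (horizontal distance between lid and pot_rim below 0.007 m and z of lid in the frame of pot_rim between -0.0125 and -0.0075 m and angle between lid's own z axis and vertical below 0.04 rad and horizontal distance between key and keyway below 0.004 m and z of key in the frame of keyway below 0.003 m and angle between key's own z axis and vertical below 0.12 rad and contact force between the fingers and key above 2 N and value of joint lock above 1.4 rad and horizontal distance between latch_tip and pot_rim below 0.045 m and contact force between the fingers and lock below 5 N and contact force between the fingers and lid below 5 N and linear speed of key below 0.03 m/s); the arm keeps its last pose, push and grip.
It fails at once if the lid was dropped (moving faster than 0.5 m/s out of the fingers) (linear speed of lid above 0.5 m/s and contact force between the fingers and lid below 0.05 N).
It fails at once if the lock head or latch was pushed by the arm or fingers instead of the key (over 8 N) (contact force between any of the fingers, the arm and lock above 8 N).
It fails at once if the round-headed key was taken (moved over 20 mm) (distance of round_key from where it was at the start of the episode above 0.02 m).
It fails at once if a bystander was disturbed (moved over 30 mm or tipped) (distance of any of gel, pill_jar, tall_bottle, carton, cup, torch from where it was at the start of the episode above 0.03 m or angle between any of gel, pill_jar, tall_bottle, carton, cup, torch's own z axis and vertical above 0.5 rad).
It also fails if it takes over 69 s, if anything falls off the work surface, if the arm or the gripper's body presses on something with over 40 N, if the wrist force passes 120 N, or if a joint passes its speed limit or range.

## Robot

A 6-joint arm with a two-finger parallel gripper is mounted at the origin on the work surface. World frame = base frame: x ahead of the robot, y to its left, z up, the work surface at z = 0. Lengths are in m, angles in rad, forces in N, time in s.
With the tool pointing down it reaches from about 0.275 to 0.875 m from the base axis. Payload 12.5 kg.
Tool frame: the origin (TCP) lies at the very end of the fingers, on their centre line; the grasp point (between the pads) lies 19 mm behind it; x points along the fingers, y is the direction in which the jaws open and shut, and the axes are right-handed (so a half turn about x gives the same grasp; the last joint's range is limited). The gripper opens to 85 mm and grips with 20 to 120 N. Pads are 22 mm wide; open, the fingers measure 114 mm over their backs; the gripper's body (76 mm by 85 mm) begins 54 mm behind the grasp point. The pads swing forward as they close: fully open they stand 13 mm farther back than shut.
Start: joints at [-1.295, 0.351, 1.652, -0, 1.139, -0.085], TCP at [0.194, -0.515, 0.231] pointing down, gripper open.
Joint ranges: [-2.75, 2.75], [-0.79, 2.1], [0.01, 2.65], [-1.57, 4.71], [0.07, 3.14], [-2.87, 2.87]. Speed limits (rad/s): [2.22, 2.22, 2.79, 3.14, 3.14, 3.14].

## Interface

Orientations are given as a 3x3 rotation matrix whose columns are the frame's x, y, z axes.
In Python, from bench import manip gives the robot as it stands. Calls block until the motion is done:
- manip.move_ptp(position, orientation): joint-space move of the TCP to a pose.
- manip.move_l(position, attitude=None, max_speed=0.15): straight line of the TCP; attitude=None keeps the orientation; max_speed is the mean speed in m/s.
- manip.move_j(angles): joint-space move.
- manip.set_gripper(opening, effort=None): opening from 0.0 (shut) to 1.0 (fully open); effort is the grip in N (None keeps the last); returns when the fingers have stopped.
- manip.dwell(seconds).
- manip.inverse_kinematics(position, orientation): joint angles nearest the present ones, or None.
- manip.grab_frame(name): name is "side" or "top"; returns (picture, depth): 420x560x3 uint8, red, green, blue; 420x560 float32, m along the optical axis (not along the pixel's ray), 0 where there is no reading.
- manip.get_calibration(name): a dict with "camera_matrix" (3x3 intrinsics, pixels), "R" (3x3) and "t" (3): a world point X has camera coordinates R X + t. Camera axes: x right, y down, z forward; pixel columns grow to the right and rows downward; lengths in m; the calibration is good to about 2 mm. A picture is of the moment at which its call begins. get_calibration takes no time and is no camera call.
A pose or a line that the arm cannot do raises manip.Unreachable and nothing moves.
- manip.sign_off(): hands the job in, once; it reports no verdict.
Trained networks look in the newest picture that a camera, given by its name, has taken for a name from the list of things; names that differ only in an ending like _2 or _b are one class to them, and where a whole thing is asked for, a point or a joint stands for the part that bears it (a point fixed in the world has none). Each returns a list of dicts, best first, with "confidence" (0 to 1); they miss things now and then, are a little off and sometimes report something else, mostly with a low value. They report only what shows in the picture. A call takes as long as a camera call. They do not tell look-alikes from the thing itself.
- manip.look_for(camera, name): "at" ([x, y, z] in m, in world coordinates, good to about 4 mm: the middle of the surface that is visible of it).
Readings, each from a call of its own:
- manip.current_time(): time.
- manip.current_qpos(): joint angles.
- manip.current_joint_vel(): joint speeds.
- manip.current_joint_torque(): joint torques, N m.
- manip.current_ee_pos(): TCP position.
- manip.current_tcp_rot(): TCP orientation.
- manip.current_force(): force on the tool from outside, world axes, zero at the start.
- manip.current_ft_torque(): the same for the moment, N m.
- manip.current_grip_width(): opening from 0.0 (shut) to 1.0 (fully open).
Only numpy, scipy, OpenCV 4.12 (cv2) and the standard library are available. Lean on these libraries where they do the work, as an engineer would, in place of code of your own. Each camera call takes 0.05 s, during which the arm holds its last target. There are 200 camera calls.

## Working session

There is one attempt and no reset: what is moved stays moved. The work goes in short steps, each a Python script; the robot and the scene stay as the last script left them, time stands still between calls to the robot, and variables do not carry over. Pictures are saved under pics/ and viewed, about 8 in all and at most 12, crops included, and the job is handed in when it is done.

```bash
mkdir -p pics; cat > h.py <<'E'
import numpy as np, cv2
from bench import manip
def grab(c,fn=None):
    p,d=manip.grab_frame(c)
    if fn: cv2.imwrite(fn,p[:,:,::-1])
    return p,d
def cloud(c,d):
    k=manip.get_calibration(c);K=np.array(k["camera_matrix"]);R=np.array(k["R"]);t=np.array(k["t"])
    v,u=np.mgrid[:d.shape[0],:d.shape[1]]
    P=np.stack([(u-K[0,2])/K[0,0]*d,(v-K[1,2])/K[1,1]*d,d],-1)
    X=(P-t)@R; X[d==0]=np.nan
    return X
def pix(c,X):
    k=manip.get_calibration(c);q=np.array(k["camera_matrix"])@(np.array(k["R"])@np.array(X)+np.array(k["t"]));return np.round(q[:2]/q[2]).astype(int)
def down(a):  # tool x down, jaw axis y at world yaw a
    x=np.array([0,0,-1.]);y=np.array([np.cos(a),np.sin(a),0]);return np.stack([x,y,np.cross(x,y)],1)
E
python3 - <<'E'
from h import *
ims=[]
for c in("top","side"):
    p,d=grab(c,f"pics/{c}0.png");np.save(f"{c}0.npy",d);ims.append(p)
    for n in["safe","pot_rim","lid","lid_knob","rack","key","round_key","keyway","lock","latch_tip","gel","pill_jar","tall_bottle","carton","cup","torch"]:
        try:
            for r in manip.look_for(c,n)[:4]: print(c,n,round(r["confidence"],2),np.round(r["at"],3),pix(c,r["at"]))
        except Exception as e: print(n,e)
print(manip.current_time())
E
```

```text
top safe 0.62 [ 0.564 -0.012  0.007] [283 196]
top safe 0.23 [0.578 0.027 0.11 ] [267 185]
top pot_rim 0.91 [ 0.561 -0.012  0.007] [283 197]
top pot_rim 0.72 [0.583 0.031 0.114] [265 183]
top pot_rim 0.66 [ 0.682 -0.235  0.075] [375 143]
top lid 0.96 [ 0.303 -0.306  0.022] [404 298]
top lid 0.94 [ 0.475 -0.267  0.015] [385 229]
top lid 0.84 [0.337 0.122 0.023] [231 288]
top lid_knob 0.85 [ 0.304 -0.305  0.022] [403 298]
top lid_knob 0.74 [0.338 0.12  0.02 ] [231 287]
top lid_knob 0.59 [ 0.474 -0.26   0.014] [382 230]
top lid_knob 0.55 [ 0.678 -0.234  0.077] [375 144]
top rack 0.59 [0.439 0.307 0.04 ] [154 247]
top rack 0.52 [ 0.678 -0.236  0.081] [375 144]
top key 0.68 [ 0.476 -0.266  0.014] [384 229]
top round_key 0.49 [0.472 0.31  0.065] [150 233]
top lock 0.54 [0.583 0.031 0.112] [265 183]
top latch_tip 0.83 [0.576 0.029 0.111] [266 186]
top latch_tip 0.18 [0.473 0.311 0.068] [149 233]
top gel 0.74 [0.716 0.357 0.12 ] [124 128]
top pill_jar 0.64 [ 0.682 -0.234  0.077] [374 143]
top pill_jar 0.17 [0.578 0.024 0.111] [268 185]
top tall_bottle 0.74 [ 0.73  -0.327  0.08 ] [412 123]
to
[... 256 characters left out ...]
328 0.038] [222 300]
side pot_rim 0.76 [0.552 0.016 0.028] [262 232]
side lid 0.89 [ 0.469 -0.262  0.019] [333 210]
side lid 0.75 [0.328 0.136 0.023] [299 281]
side lid_knob 0.92 [ 0.468 -0.262  0.015] [333 211]
side lid_knob 0.91 [0.33  0.137 0.024] [299 281]
side lid_knob 0.49 [ 0.721 -0.328  0.071] [286 171]
side rack 0.74 [0.418 0.331 0.034] [222 302]
side keyway 0.51 [0.576 0.039 0.1  ] [252 212]
side gel 0.9 [0.699 0.377 0.101] [130 245]
side pill_jar 0.63 [ 0.678 -0.228  0.047] [279 189]
side tall_bottle 0.83 [ 0.722 -0.327  0.07 ] [286 171]
side cup 0.61 [ 0.387 -0.011  0.029] [312 247]
side torch 0.26 [ 0.721 -0.327  0.07 ] [286 171]
side torch 0.24 [0.401 0.324 0.068] [229 292]
1.7
```

View pics/top0.png

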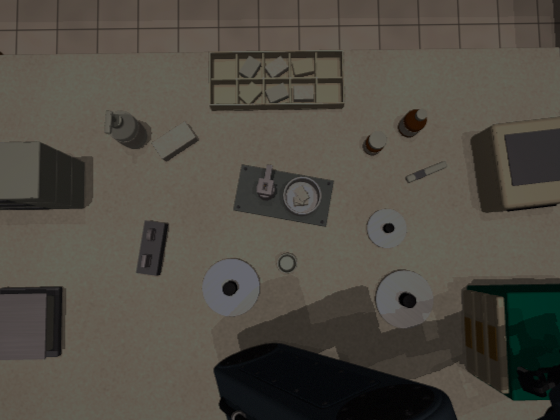

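View pics/side0.png

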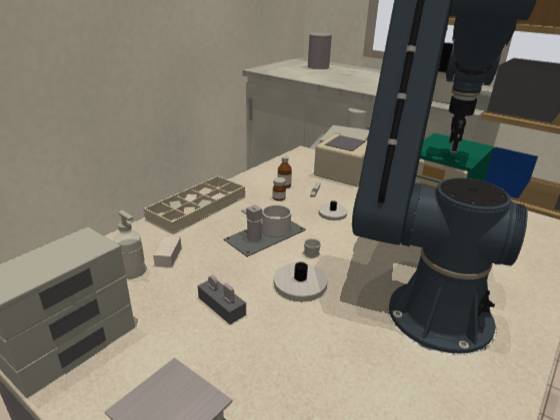

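The top view shows three lid-like discs, at px (388,228), (231,288) and (407,300). The one at (388,228) is smallest, about 40 px against 57, so it fits the 100 mm lid. The keys in the rack are at (152,233) and (146,261). Next I'll measure these from the depth and check them in one enlarged crop.

```bash
python3 - <<'E'
from h import *
T=cloud("top",np.load("top0.npy"));S=cloud("side",np.load("side0.npy"))
def sel(X,c,r,z0,z1):
    m=(np.hypot(X[...,0]-c[0],X[...,1]-c[1])<r)&(X[...,2]>z0)&(X[...,2]<z1);return X[m]
def rep(n,P):
    if len(P)<4: print(n,len(P));return
    q=P[:,:2].astype(np.float32); ec,er=cv2.minEnclosingCircle(q); mr=cv2.minAreaRect(q*1000)
    print(n,len(P),"mean",P.mean(0).round(4),"circ",np.round(ec,4),round(er,4),"rect",np.round(mr[0],1),np.round(mr[1],1),round(mr[2],1),"zmed",np.median(P[:,2]).round(4))
for n,X in(("T",T),("S",S)):
    for c in((.475,-.266),(.303,-.306),(.337,.122)):
        rep(n+"disc",sel(X,c,.09,.008,.03)); rep(n+"knob",sel(X,c,.05,.034,.06))
    rep(n+"rim",sel(X,(.555,-.05),.065,.06,.08))
    rep(n+"head",sel(X,(.58,.03),.04,.104,.125)); rep(n+"latch",sel(X,(.58,.03),.09,.074,.092))
    rep(n+"plate",sel(X,(.565,-.01),.16,.0035,.015))
    rep(n+"rack",sel(X,(.435,.31),.1,.033,.045))
    P=sel(X,(.435,.31),.09,.055,.1); rep(n+"keyA",P[P[:,0]>.435]); rep(n+"keyB",P[P[:,0]<.435])
    for Q in(P[P[:,0]>.435],P[P[:,0]<.435]):
        if len(Q): print(np.percentile(Q[:,2],[50,80,95,100]).round(4))
a=cv2.imread("pics/top0.png");b=cv2.imread("pics/side0.png")
f=lambda i,x,y,w,h:cv2.convertScaleAbs(cv2.resize(i[y:y+h,x:x+w],(400,300),interpolation=cv2.INTER_CUBIC),alpha=1.6,beta=20)
cv2.imwrite("pics/c1.png",np.vstack([np.hstack([f(a,115,210,80,60),f(b,182,262,80,60)]),np.hstack([f(a,225,155,120,90),f(a,345,190,120,90)])]))
E
```

```text
Tdisc 1145 mean [ 0.4783 -0.2689  0.0158] circ [ 0.4791 -0.2681] 0.0516 rect [ 478.4 -269.3] [97.3 96. ] 88.8 zmed 0.0157
Tknob 80 mean [ 0.4786 -0.2684  0.0449] circ [ 0.4788 -0.2692] 0.012 rect [ 478.8 -269. ] [21.4 23.1] 42.3 zmed 0.0454
Tdisc 2418 mean [ 0.3023 -0.3049  0.0221] circ [ 0.302 -0.306] 0.0718 rect [ 302.1 -305.5] [141.2 141.3] 30.4 zmed 0.0222
Tknob 43 mean [ 0.307  -0.294   0.0468] circ [ 0.304  -0.3015] 0.0162 rect [ 306.6 -296.4] [14.1 32.1] 63.6 zmed 0.0472
Tdisc 2446 mean [0.3389 0.1229 0.0222] circ [0.3452 0.1205] 0.0779 rect [339.1 121.3] [141.8 145.4] 9.7 zmed 0.0222
Tknob 18 mean [0.3475 0.1133 0.0488] circ [0.3444 0.1184] 0.0148 rect [345.7 116.1] [27.9 14.4] 30.1 zmed 0.0497
Trim 223 mean [ 0.5596 -0.055   0.0701] circ [ 0.5592 -0.0433] 0.0574 rect [556.9 -52.1] [91.  98.2] 33.3 zmed 0.0706
Thead 210 mean [0.5759 0.033  0.1125] circ [0.5759 0.0334] 0.0234 rect [576.3  32.9] [34.1 34.3] 78.8 zmed 0.1128
Tlatch 147 mean [0.5958 0.0263 0.0832] circ [ 0.5759 -0.0036] 0.064 rect [577.4  -3.2] [105.8  76.5] 63.6 zmed 0.0839
Tplate 4173 mean [ 0.5645 -0.0065  0.0
[... 1137 characters left out ...]
0.0302] 0.0243 rect [573.2  31.9] [37.1 38.6] 78.2 zmed 0.1115
Slatch 106 mean [0.5746 0.0377 0.0827] circ [0.5927 0.0344] 0.0413 rect [592.5  35. ] [36.8 80.7] 87.7 zmed 0.0833
Splate 1045 mean [0.5536 0.0235 0.0069] circ [ 0.5638 -0.0089] 0.1583 rect [557.8   3.6] [309.1 269.4] 33.9 zmed 0.0067
Srack 622 mean [0.4274 0.3234 0.0399] circ [0.4355 0.3177] 0.0687 rect [436.4 315.5] [ 52.3 133.2] 80.9 zmed 0.0402
SkeyA 79 mean [0.4654 0.3132 0.0664] circ [0.468  0.3133] 0.0154 rect [467.8 311.1] [12.5 30.5] 83.7 zmed 0.0664
SkeyB 122 mean [0.4024 0.3235 0.0718] circ [0.4046 0.322 ] 0.0149 rect [404.7 322. ] [10.9 29.5] 84.2 zmed 0.0724
[0.0664 0.0731 0.0746 0.0757]
[0.0724 0.082  0.0832 0.0838]
```

View pics/c1.png

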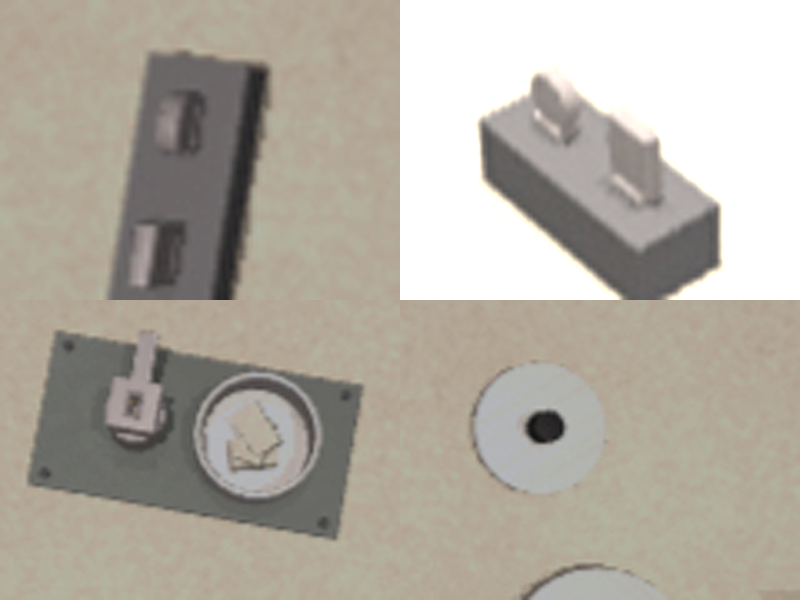

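The crop settles which key is which. The square-headed key is the one at top px (146,261), with its head top at about 84 mm. The round one is at (152,233), and the lid is the small disc at (388,228). Next I'll refine the fits, check the IK branches and start moving.

```bash
python3 - <<'E'
from h import *
from scipy.optimize import least_squares
for n in("top","side"):
    X=cloud(n,np.load(n+"0.npy"));c0=np.array([.56,-.0556])
    r=np.hypot(X[...,0]-c0[0],X[...,1]-c0[1])
    P=X[(r<.053)&(r>.036)&(X[...,2]>.066)&(X[...,2]<.075)][:,:2]
    s=least_squares(lambda p:np.hypot(*(P-p).T)-.044,c0,loss="soft_l1",f_scale=.002)
    q=X[(np.hypot(X[...,0]-.576,X[...,1]-.033)<.035)&(X[...,2]>.109)&(X[...,2]<.12)]
    h=cv2.minAreaRect((q[:,:2]*1000).astype(np.float32));hc=np.array(h[0])/1000
    v=hc-s.x;print(n,len(P),"pot",s.x.round(4),"head",h,"dist",np.hypot(*v).round(4),"yaw",np.degrees(np.arctan2(*v[::-1])).round(1)-90,"z",np.median(q[:,2]))
    l=X[(np.hypot(X[...,0]-.576,X[...,1]-.033)<.07)&(np.hypot(X[...,0]-.576,X[...,1]-.033)>.03)&(X[...,0]>.59)&(X[...,2]>.079)&(X[...,2]<.09)].reshape(-1,3)
    d=(l[:,:2].mean(0)-hc);print("latch yaw",np.degrees(np.arctan2(d[1],d[0])))
R=np.radians
for nm,p,ys in(("lid",(.478,-.269,.02),(-10,170)),("pot",(.56,-.0556,.08),(-10,170)),("key",(.406,.322,.05),(81.5,-98.5)),("lock",(.576,.033,.12),(79.5,-100.5,-10,-20,170,160))):
    for y in ys:
        q=manip.inverse_kinematics(p,down(R(y)));print(nm,y,None if q is None else np.round(q,2))
E
```

```text
top 197 pot [ 0.5587 -0.0552] head ((576.309814453125, 32.80883026123047), (33.81716537475586, 34.264503479003906), 78.80840301513672) dist 0.0897 yaw -11.299999999999997 z 0.11289659051581011
latch yaw -11.32833358395804
side 114 pot [ 0.5562 -0.0563] head ((574.5775146484375, 31.36745834350586), (36.56791687011719, 36.908199310302734), 75.95619201660156) dist 0.0896 yaw -11.799999999999997 z 0.11236157431605096
latch yaw -8.352652969286906
lid -10 [-0.6   0.65  1.79 -0.    0.7  -0.42]
lid 170 [-0.6   0.65  1.79 -0.    0.7   2.72]
pot -10 [-0.18  0.57  1.73 -0.    0.84 -0.01]
pot 170 None
key 81.5 [ 0.58  0.56  1.86 -0.    0.72 -0.84]
key -98.5 [ 0.58  0.56  1.86 -0.    0.72  2.3 ]
lock 79.5 [-0.02  0.53  1.68 -0.    0.93 -1.41]
lock -100.5 [-0.02  0.53  1.68 -0.    0.93  1.73]
lock -10 [-0.02  0.53  1.68 -0.    0.93  0.15]
lock -20 [-0.02  0.53  1.68 -0.    0.93  0.33]
lock 170 None
lock 160 [-0.02  0.53  1.68 -0.    0.93 -2.82]
```

```bash
python3 - <<'E'
from h import *
D=down(np.radians(-11.3))
manip.set_gripper(0.8,40)
manip.move_ptp([.478,-.2697,.12],D)
manip.move_l([.478,-.2697,.020],max_speed=.1)
print("F",manip.current_force(),manip.current_ee_pos())
manip.set_gripper(0.0,40)
print("w",manip.current_grip_width(),manip.current_force())
manip.move_l([.478,-.2697,.16],max_speed=.12)
print("w",manip.current_grip_width(),manip.current_force())
manip.move_ptp([.558,-.0555,.16],D)
for c in("top","side"):
    p,d=grab(c,f"pics/{c}1.png");X=cloud(c,d)
    m=(np.hypot(X[...,0]-.558,X[...,1]+.0555)<.056)&(X[...,2]>.147)&(X[...,2]<.162)
    P=X[m]; print(c,len(P),P.mean(0) if len(P) else'')
    if len(P)>10:
        A=np.c_[P[:,:2]-P[:,:2].mean(0),np.ones(len(P))];print("plane",np.linalg.lstsq(A,P[:,2],rcond=None)[0], cv2.minEnclosingCircle(P[:,:2].astype(np.float32)))
a=cv2.imread("pics/side1.png");cv2.imwrite("pics/s1c.png",cv2.convertScaleAbs(cv2.resize(a[110:290,160:400],(800,600)),alpha=1.4))
print(manip.current_time(),manip.current_ee_pos())
E
```

```text
F [-0.02029644  0.02021819  0.76998766] [ 0.47832753 -0.26994815  0.02057917]
w 0.2665981066640945 [-1.26405995  0.74703929  5.91153744]
w 0.26440981287586746 [-0.76468003 -0.88513602 -3.96403409]
top 49 [ 0.55445614 -0.03680113  0.15536469]
plane [ 0.02051471 -0.00116379  0.15536469] ((0.5585325956344604, -0.05670308321714401), 0.049577973783016205)
side 316 [ 0.54951822 -0.04899727  0.15507811]
plane [ 0.00605835 -0.0111152   0.15507811] ((0.5566200613975525, -0.058160342276096344), 0.05109125003218651)
7.4167 [ 0.55777792 -0.05696982  0.15992508]
```

View pics/s1c.png

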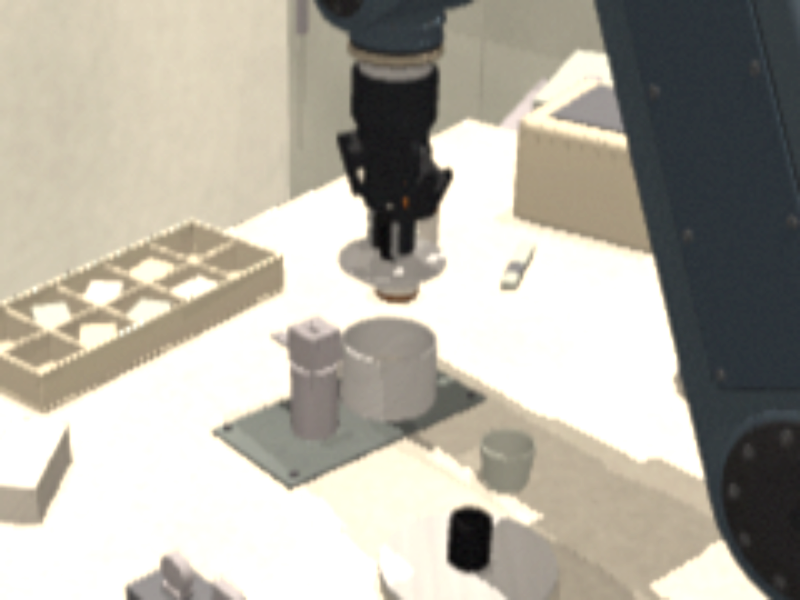

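The lid is held level, with a slope of about 0.01. It is centred over the pot to within about 1.5 mm, and I read that as the arm still settling. Next I'll lower it slowly with force checks.

```bash
python3 - <<'E'
from h import *
c=[.558,-.0553]
manip.move_l(c+[.10],max_speed=.08);manip.dwell(.3)
f0=np.array(manip.current_force());print(f0,manip.current_ee_pos())
for z in(.09,.086,.083,.082,.081,.080,.079,.078,.077):
    manip.move_l(c+[z],max_speed=.03);manip.dwell(.1)
    f=np.array(manip.current_force())-f0;print(z,f.round(1),np.round(manip.current_ee_pos(),4))
    if f[2]>4: break
manip.set_gripper(.45);manip.dwell(.3)
print(manip.current_grip_width(),manip.current_force())
manip.move_l(c+[.17],max_speed=.12)
manip.move_ptp([.45,.2,.25],down(np.radians(81)));
for n in("top","side"):
    p,d=grab(n,f"pics/{n}2.png");X=cloud(n,d)
    m=(np.hypot(X[...,0]-.558,X[...,1]+.0555)<.056)&(X[...,2]>.06)&(X[...,2]<.082)
    P=X[m]
    for k in range(3):
        A=np.c_[P[:,:2]-[.558,-.0555],np.ones(len(P))];s=np.linalg.lstsq(A,P[:,2],rcond=None)[0];P=P[abs(A@s-P[:,2])<.003]
    print(n,len(P),"plane",s,cv2.minEnclosingCircle(P[:,:2].astype(np.float32)))
a=cv2.imread("pics/side2.png");b=cv2.imread("pics/top2.png")
f=lambda i,x,y,w,h:cv2.convertScaleAbs(cv2.resize(i[y:y+h,x:x+w],(400,300),interpolation=cv2.INTER_CUBIC),alpha=1.3,beta=10)
cv2.imwrite("pics/c2.png",np.hstack([f(a,210,160,120,90),f(b,225,155,120,90)]))
print(manip.current_time())
E
```

```text
[ 0.58279121 -0.56615007 -3.41746785] [ 0.55812895 -0.0553034   0.10027706]
0.09 [-0.6  1.   0.7] [ 0.5581 -0.0553  0.0901]
0.086 [-1.1  1.4 -0.3] [ 0.558  -0.0553  0.086 ]
0.083 [-0.1  0.3 -0.1] [ 0.558  -0.0553  0.083 ]
0.082 [-1.1  0.4 -0.5] [ 0.558  -0.0553  0.082 ]
0.081 [-0.5  0.4  0.5] [ 0.558  -0.0553  0.081 ]
0.08 [-2.5  1.2  8.7] [ 0.5582 -0.0553  0.0804]
0.44629916800036584 [ 0.1477468  -0.35175289 -0.09236535]
top 1027 plane [-0.00119738 -0.00452072  0.07585667] ((0.5595362782478333, -0.05587899684906006), 0.049859266728162766)
side 254 plane [ 0.02740984 -0.03338355  0.07523515] ((0.5563055276870728, -0.056741200387477875), 0.0502917505800724)
13.6917
```

View pics/c2.png

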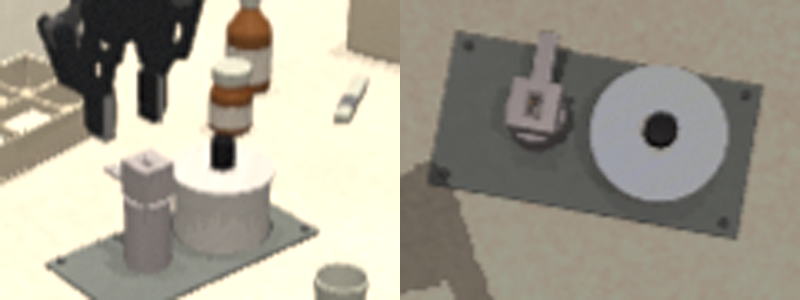

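The lid is seated and level: the disc top reads about 75.5 mm, and it is centred to within about 1 mm. The next step is the key.

```bash
python3 - <<'E'
from h import *
D=down(np.radians(81.5));k=[.4063,.3218]
manip.set_gripper(.5,100)
manip.move_ptp(k+[.13],D)
manip.move_l(k+[.051],max_speed=.1);manip.dwell(.2)
print(manip.current_force(),manip.current_ee_pos())
manip.set_gripper(0.,100)
f0=np.array(manip.current_force());print("w",manip.current_grip_width(),f0,np.array(manip.current_ft_torque()),manip.current_ee_pos())
for c in("top","side"):
    p,d=grab(c,f"pics/{c}3.png")
manip.move_l(k+[.12],max_speed=.08)
print("w",manip.current_grip_width(),manip.current_force())
D=down(np.radians(78.7))
manip.move_l(k+[.20],max_speed=.15)
manip.move_ptp([.5758,.0325,.18],D);manip.dwell(.2)
print(manip.current_ee_pos(),manip.current_force(),manip.current_qpos())
for c in("top","side"):
    p,d=grab(c,f"pics/{c}4.png");np.save(f"{c}4.npy",d)
a=cv2.imread("pics/side4.png");b=cv2.imread("pics/side3.png")
f=lambda i,x,y,w,h:cv2.convertScaleAbs(cv2.resize(i[y:y+h,x:x+w],(400,300),interpolation=cv2.INTER_CUBIC),alpha=1.3,beta=10)
cv2.imwrite("pics/c4.png",np.hstack([f(b,182,252,80,60),f(a,215,160,80,60)]))
print(manip.current_time())
E
```

```text
[ 0.33652793 -0.62351007 -0.44415671] [0.40654915 0.32195869 0.05150707]
w 0.09897854226139617 [-1.16812856 -1.08982595  5.66697933] [-0.08218776  0.2583823   0.02752249] [0.40643145 0.3219125  0.05130927]
w 0.09840751419809535 [-0.52110723  0.25684007 -0.56573743]
[0.57567116 0.03349608 0.18013507] [ 0.50369369  0.80203544 -0.6175519 ] [-2.26290579e-02  4.54707879e-01  1.63218982e+00  5.76679023e-05
  1.05449686e+00 -1.39764614e+00]
19.5667
```

View pics/c4.png

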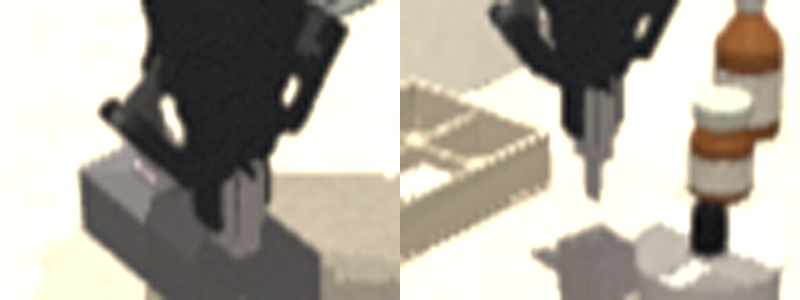

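The key is gripped upright and held over the lock. Next I'll descend with force monitoring.

```bash
python3 - <<'E'
from h import *
print(pix("side",[.5757,.0335,.141]))
c=[.5758,.0325]
manip.move_l(c+[.160],max_speed=.06);manip.dwell(.3)
f0=np.array(manip.current_force());print(f0.round(2),manip.current_ee_pos())
z=.154
while z>.1405:
    manip.move_l(c+[z],max_speed=.04)
    f=np.array(manip.current_force())-f0
    print(round(z,4),f.round(1),np.round(manip.current_ee_pos(),4),np.round(manip.current_ft_torque(),2))
    if f[2]>8: break
    z-=.002
print(manip.current_time(),manip.current_grip_width())
E
```

```text
[253 199]
[-0.39  0.14 -0.48] [0.5759058  0.03247646 0.16023463]
0.154 [ 0.5 -1.  -0.6] [0.5756 0.0325 0.1536] [0.02 0.02 0.03]
0.152 [-0.  -0.4 -0.4] [0.5758 0.0325 0.1519] [ 0.04 -0.03 -0.05]
0.15 [ 0.6 -0.4  0.6] [0.5757 0.0325 0.1499] [ 0.02  0.04 -0.01]
0.148 [ 0.1 -0.4  0. ] [0.5759 0.0325 0.1481] [-0.18 -0.03  0.01]
0.146 [ 0.1 -1.6 -0.6] [0.5757 0.0324 0.1458] [-0.38 -0.11  0.03]
0.144 [ 2.  -1.8 -1.9] [0.5757 0.0324 0.1437] [-0.43 -0.1  -0.03]
0.142 [ 0.5 -3.5 -2.2] [0.5757 0.0323 0.1417] [-0.78 -0.01 -0.02]
22.15 0.09978095810777779
```

The blade is in the slot. Next I'll nudge to relieve the side force, then work past the pins with small twists.

```bash
python3 - <<'E'
from h import *
c=np.array([.5758,.0325]);f0=np.array([-.39,.14,-.48]);y0=np.radians(78.7)
c[1]-=.0008;manip.move_l([*c,.1415],max_speed=.02)
z=.140;s=1
while z>.1215:
    s=-s
    manip.move_l([*c,z],down(y0+s*.07),max_speed=.04)
    f=np.array(manip.current_force())-f0;e=manip.current_ee_pos()
    print(round(z,4),f.round(1),np.round(e,4),np.round(manip.current_ft_torque(),2))
    if f[2]>28 : 
        print("stop");break
    c+=np.clip(f[:2]*.0001,-.0003,.0003)
    z-=.001
print(manip.current_time(),manip.current_grip_width())
E
```

```text
0.14 [ 0.5 -2.9  0.5] [0.5758 0.0316 0.1401] [-0.48  0.12 -0.02]
0.139 [-0.8 -4.1 -0.4] [0.5756 0.0312 0.1389] [-0.91  0.2   0.01]
0.138 [ 0.7 -3.  -2.7] [0.5756 0.0311 0.1377] [-0.6   0.04  0.01]
0.137 [-2.  -2.5 -1. ] [0.5757 0.0309 0.1369] [-0.3   0.27  0.  ]
0.136 [-1.3 -0.2 -1. ] [0.5756 0.0308 0.136 ] [0.05 0.24 0.02]
0.135 [-0.6  1.   1.4] [0.5756 0.0308 0.1351] [0.25 0.13 0.04]
0.134 [-0.8  0.3 -0. ] [0.5755 0.0307 0.1341] [ 0.1   0.17 -0.01]
0.133 [-0.7 -0.3  3.7] [0.5756 0.0307 0.1333] [ 0.03  0.21 -0.06]
0.132 [-0.5  0.9  5.1] [0.5756 0.0307 0.1323] [0.09 0.14 0.03]
0.131 [-0.1  1.9  5. ] [0.5756 0.0307 0.1313] [ 0.15  0.12 -0.04]
0.13 [-0.6  1.1 -0.6] [0.5748 0.0311 0.1295] [ 0.44  0.18 -0.01]
0.129 [-1.8  0.7  1.3] [0.5749 0.031  0.1285] [ 0.22  0.16 -0.02]
0.128 [ 0.2 -1.2 -2.2] [0.575  0.031  0.1279] [-0.11 -0.12  0.03]
0.127 [ 0.1 -0.6  2.2] [0.5751 0.0309 0.1272] [-0.02  0.09 -0.08]
0.126 [ 0.5 -0.4  0.3] [0.5752 0.031  0.1262] [ 0.02 -0.21  0.02]
0.125 [0.3 0.9 4.8] [0.5754 0.031  0.1254] [ 0.23  0.05 -0.05]
0.124 [ 2.9  1.  -2.9] [0.575  0.0311 0.1237] [ 0.28 -0.35  0.  ]
0.123 [-0.2  0.6  4.7] [0.5755 0.0311 0.1233] [ 0.19  0.19 -0.02]
0.122 [-3.9 -0.5 13.9] [0.5756 0.031  0.1231] [-0.03  0.59 -0.  ]
27.9 0.10085559875350626
```

The key is home: the z force rises sharply at TCP 0.1231, against 0.123 expected. Next I'll straighten it, hold, then turn clockwise while pressing.

```bash
python3 - <<'E'
from h import *
f0=np.array([-.39,.14,-.48]);y0=np.radians(78.7);c=np.array([.5755,.0311])
manip.move_l([*c,.1218],down(y0),max_speed=.02);manip.dwell(.4)
print((np.array(manip.current_force())-f0).round(1),manip.current_ee_pos())
z=.1218
for a in np.radians([8,18,28,38,48,58,68,78,86,91,95,98]):
    manip.move_l([*c,z],down(y0-a),max_speed=.04);manip.dwell(.05)
    f=np.array(manip.current_force())-f0;e=np.array(manip.current_ee_pos());t=np.array(manip.current_ft_torque())
    R=np.array(manip.current_tcp_rot());yaw=np.degrees(np.arctan2(R[1,1],R[0,1]))
    print(np.degrees(a).round(),round(78.7-yaw,1),f.round(1),e.round(4),t.round(3))
    c+=np.clip(f[:2]*.00008,-.0003,.0003)
    if f[2]<6: z-=.0004
    if f[2]>25: z+=.0005
    if abs(t[2])>.8: print("torque");break
manip.dwell(.3)
for n in("top","side"):
    p,d=grab(n,f"pics/{n}5.png");np.save(f"{n}5.npy",d);X=cloud(n,d)
    m=(np.hypot(X[...,0]-.558,X[...,1]+.0555)<.056)&(X[...,2]>.06)&(X[...,2]<.078)
    P=X[m];print(n,len(P),"lid z",np.median(P[:,2]))
a=cv2.imread("pics/side5.png");b=cv2.imread("pics/top5.png")
f=lambda i,x,y,w,h:cv2.convertScaleAbs(cv2.resize(i[y:y+h,x:x+w],(400,300),interpolation=cv2.INTER_CUBIC),alpha=1.3,beta=10)
cv2.imwrite("pics/c5.png",np.hstack([f(a,210,165,100,75),f(b,225,155,120,90)]))
print(manip.current_time(),manip.current_grip_width(),c,z)
E
```

```text
[-4.4  0.8 14.4] [0.57573007 0.03106814 0.12313966]
8.0 8.0 [-3.7 -0.4 14.7] [0.5758 0.0309 0.1231] [-0.046  0.74   0.04 ]
18.0 18.0 [-2.6 -1.3 14.4] [0.5757 0.0308 0.1231] [-0.129  0.524  0.017]
28.0 28.0 [-1.8 -0.5 13.2] [0.5755 0.0308 0.1231] [-0.106  0.554 -0.002]
38.0 38.0 [-2.2 -0.9 14.1] [0.5754 0.0307 0.1231] [-0.154  0.503  0.   ]
48.0 48.0 [-1.7 -1.3 14. ] [0.5753 0.0306 0.1231] [-0.21   0.482  0.076]
58.0 58.0 [-2.6 -0.2 13.8] [0.5751 0.0305 0.1231] [-0.177  0.573  0.033]
68.0 68.0 [-1.2 -1.6 13.5] [0.5749 0.0304 0.1231] [-0.268  0.548  0.071]
78.0 78.0 [-2.7 -1.5 14. ] [0.5747 0.0304 0.1231] [-0.106  0.581  0.048]
86.0 86.0 [-2.8 -0.4 14.3] [0.5746 0.0303 0.1231] [-0.053  0.465  0.014]
91.0 91.0 [-0.9 -0.1 13.3] [0.5744 0.0303 0.1231] [0.004 0.423 0.097]
95.0 95.0 [-1.7 -0.6 13.8] [0.5744 0.0303 0.1231] [0.04  0.408 0.045]
98.0 98.0 [-1.1 -0.2 13.1] [0.5743 0.0303 0.1231] [0.055 0.344 0.031]
top 630 lid z 0.0756212989834184
side 379 lid z 0.07520818658904532
33.1583 0.10002216329401291 [0.57349542 0.03038212] 0.1218
```

View pics/c5.png

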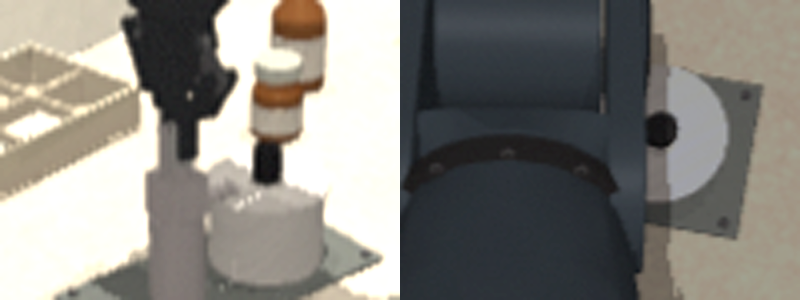

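The latch lies over the lid. I'll turn a little further until the stop is felt, and measure the latch angle.

```bash
python3 - <<'E'
from h import *
c=[.5743,.0305];y0=np.radians(78.7)
def tz(): return np.mean([manip.current_ft_torque()[2] for _ in range(8) if manip.dwell(.02) is None])
print(tz())
for a in(100,102,104,106):
    manip.move_l([*c,.1218],down(y0-np.radians(a)),max_speed=.03)
    t=tz();print(a,round(t,3),np.round(manip.current_force(),1),np.round(manip.current_ee_pos(),4))
    if abs(t)>.4: break
p,d=grab("side","pics/side6.png");X=cloud("side",d)
r=np.hypot(X[...,0]-.575,X[...,1]-.032)
P=X[(r>.026)&(r<.062)&(X[...,2]>.0795)&(X[...,2]<.09)&(X[...,1]<.02)]
print(len(P),P.mean(0)); v=P.mean(0)[:2]-[.575,.0315];print("latch yaw",np.degrees(np.arctan2(v[1],v[0])))
v=np.array([-.0173,-.0885]);print("pot dir",np.degrees(np.arctan2(v[1],v[0])))
cv2.imwrite("pics/c6.png",cv2.convertScaleAbs(cv2.resize(cv2.imread("pics/side6.png")[180:240,230:310],(800,600),interpolation=cv2.INTER_CUBIC),alpha=.9))
print(manip.current_time(),manip.current_grip_width())
E
```

```text
nan
100 nan [-5.2  0.2 16.2] [0.5744 0.0304 0.1231]
102 nan [-3.9 -0.7 15.7] [0.5744 0.0304 0.1231]
104 nan [-4.6  0.9 14.9] [0.5744 0.0304 0.1231]
106 nan [-6.   0.7 15.7] [0.5744 0.0305 0.1231]
29 [ 0.56316398 -0.00997527  0.08438421]
latch yaw -105.92744145355128
pot dir -101.06071360420276
34.875 0.09778201782664041
  return _methods._mean(a, axis=axis, dtype=dtype,
  ret = ret.dtype.type(ret / rcount)
```

View pics/c6.png

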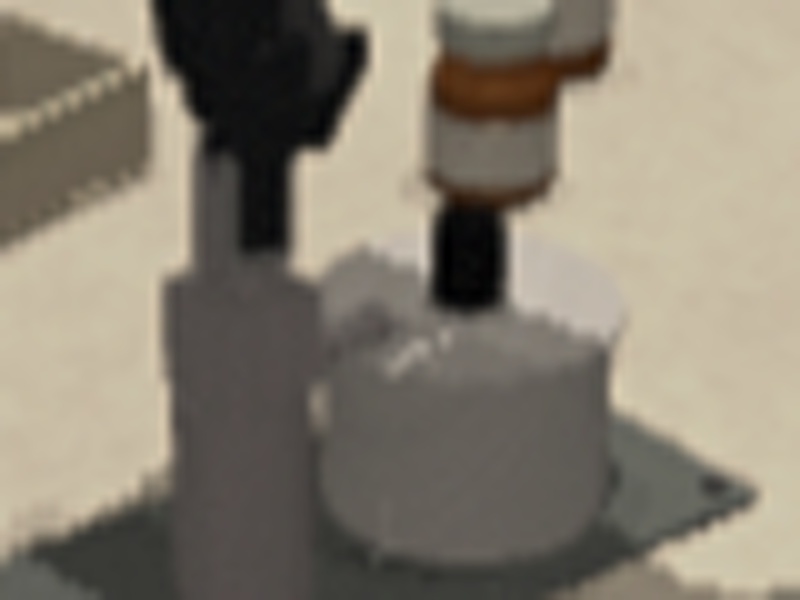

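```bash
python3 - <<'E'
from h import *
T=[];F=[]
for _ in range(12):
    manip.dwell(.03);T.append(manip.current_ft_torque());F.append(manip.current_force())
R=np.array(manip.current_tcp_rot())
print(np.mean(T,0).round(3),np.mean(F,0).round(2),np.degrees(np.arctan2(R[1,1],R[0,1])),manip.current_ee_pos(),manip.current_grip_width())
E
```

```text
[0.15  0.991 0.435] [-5.28  0.65 15.59] -27.21104102364487 [0.57437069 0.0305152  0.12309705] 0.09643196704129475
```

```bash
python3 - <<'E'
from h import *
manip.move_l([.5743,.0305,.1218],down(np.radians(78.7-104)),max_speed=.03);manip.dwell(.4)
T=[];F=[]
for _ in range(12):
    manip.dwell(.03);T.append(manip.current_ft_torque());F.append(manip.current_force())
print(np.mean(T,0).round(3),np.mean(F,0).round(2),manip.current_ee_pos(),manip.current_grip_width(),manip.current_time())
if np.mean(T,0)[2]>.12 and np.mean(F,0)[2]>8: manip.sign_off();print("signed off")
E
```

```text
[0.149 0.982 0.205] [-5.26  0.71 15.41] [0.5744141  0.03051121 0.12313358] 0.09806945686115828 36.325
the job is handed in; nothing more can be done
signed off
```

I seated the lid on the pot, pushed the square-headed key home in the lock, turned it clockwise to the stop, and handed in at about 36 s still gripping and pressing it. Sign-off gave no verdict.

- **Lid:** I took the smallest of the three look-alikes. The disc top reads about 75.5 mm, as it should when seated, and it is centred to about 1 mm. The top camera showed it level (slope below 0.005). The side camera's plane fit, from few points with part of the lid hidden, gave about 0.043, slightly over the 0.04 limit. I trusted the top view.
- **Key home:** The TCP rested at z = 0.1231, matching the expected home height, with about 15 N of downward push at the end.
- **Turn:** The gripper turned 106° and I then backed it off to 104°. The moment about the key stood at 0.43 N m at 106° and 0.2 N m at 104°. Both are well above the spring plus friction (about 0.115 N m), so the lock should be at its stop.
- **Latch:** The last side picture shows it over the lid's edge. The depth reading gave −106° against −101° towards the pot, probably because only one side of the arm was visible.
- **Not measured:** The lock angle itself could not be read. One torque-averaging loop printed only NaN, so its check for the stop did not work during the last turning steps; I re-measured the torque properly before handing in. A side pull of about 5 N on the key remained.
- **Bystanders:** I did not re-measure the round-headed key or the other objects at the end. The pictures showed nothing disturbed.

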